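# Pack the saw's two-tier tool tray

### The arm

A 6-joint arm with a two-finger parallel gripper is mounted at the origin on a cart in front of the work surface, level with it; the furniture and walls round the work are solid. World frame = base frame: x ahead of the robot, y to its left, z up, the work surface at z = 0. Lengths are in mm, angles in rad, forces in N, time in s.
With the tool pointing down it reaches from about 250 to 775 mm from the base axis. Payload 4 kg.
Tool frame: the origin (TCP) lies on the centre line of the jaws, within the pads' length; the fingertips stand 8 mm ahead of it and the grasp point (between the pads) lies 11 mm behind it; z points along the fingers, y is the line along which they close (so a half turn about z gives the same grasp; the last joint's range is limited). The gripper opens to 94 mm and grips with 3 to 60 N. Pads are 16 mm wide; open, the fingers measure 119 mm over their backs; the gripper's body (75 mm by 177 mm) begins 78 mm behind the grasp point.
Start: joints at [1.213, 0.087, 1.371, -0, 1.684, -0.103], TCP at [138.637, 532.259, 213.506] pointing down, gripper open.
Joint ranges: [-3.1, 3.1], [-0.76, 2.03], [0.27, 2.55], [-1.08, 4.22], [0.17, 2.65], [-2.57, 2.57]. Speed limits (rad/s): [2.79, 2.79, 3.14, 3.14, 3.14, 3.14].

### API

Orientations are given as a rotation vector (axis times angle).
In Python, from rig import robot gives the robot as it stands.
- The arm moves only by the shell command python3 -m jog 'ROWS' [FORCE]. ROWS is JSON, a list that holds one entry, the list of rows, each a list of 7 numbers: the opening, from 0 (shut) to 1 (fully open), then the shift along the tool's x, y, z in m, then the turn, a rotation vector about the tool's x, y, z in degrees. A call has 1 to 10 rows; each row is the pose to reach, as a shift and turn from the pose commanded when the call began, along the tool's axes at that moment; what a row does not reach only later rows make up. A row lasts 1/12 s, in which the tool goes at most 41.7 mm and 7.16 degrees, less where a joint would pass 70% of its speed; a pose out of reach is approached as far as the arm can. A call with a gripper value outside its range is refused whole. The fingers move at their own pace and stop on an object; FORCE is the grip in N (left out, the last holds). Time passes only in rows, so rows that repeat a pose let the fingers close. It gives the time, the measured TCP pose, the force, the opening and the grip force at its end, in the units of the state.
- robot.get_state(): the state, without advancing time (a new reading comes with each control period).
- robot.camera(name): name is "scene" or "top" or "wrist"; returns (picture, depth): 400x640x3 uint8, red, green, blue; 400x640 float32, mm along the optical axis (not along the pixel's ray), 0 where there is no reading.
- robot.camera_params(name): a dict with "camera_matrix" (3x3 intrinsics, pixels), "R" (3x3) and "t" (3): a world point X has camera coordinates R X + t. Camera axes: x right, y down, z forward; pixel columns grow to the right and rows downward; lengths in mm; the calibration is good to about 2 mm. A picture is of the moment at which its call begins: read the wrist's pose just before it. camera_params takes no time and is no camera call; for the wrist camera it gives the pose at the moment of the call.
- robot.hand_in(): hands the job in; it is judged then, once.
Trained networks look in the newest picture that a camera, given by its name, has taken for a name from the list of things; names that differ only in an ending like _2 or _b are one class to them, and where a whole thing is asked for, a point or a joint stands for the part that bears it (a point fixed in the world has none). Each returns a list of dicts, best first, with "conf" (0 to 1); they miss things now and then, are a little off and sometimes report something else, mostly with a low value. They report only what shows in the picture. A call takes as long as a camera call. They do not tell look-alikes from the thing itself.
- robot.cut_out(camera, label): "region" (400x640 bool, what is visible of it) and "box" ([centre column, centre row, width, height] in pixels, round what is visible of it).
- robot.place_of(camera, label): "point" ([column, row] in pixels: a listed point, or the origin of a listed thing).
The state is a dict: "clock": time; "joint_positions": joint angles; "qvel": joint speeds; "effort": joint torques, N m; "position": TCP position; "eef_rot": TCP orientation; "contact_force": force on the tool from outside, world axes, zero at the start; "moment": the same for the moment, N m; "opening": finger opening in mm; "grasp_force": force on a finger pad.
Only numpy, scipy, OpenCV 4.12 (cv2) and the standard library are available. Lean on these libraries where they do the work, as an engineer would, in place of code of your own. Each camera call takes 0.05 s, during which the arm holds its last target. There are 200 camera calls.

### The job

Pack the saw's tool tray: lift its divider flap right back past upright, lay the arbor wrench and the carpenter's pencil flat in the lower tier underneath, and fold the flap down flush over them. Then stand the tape measure upright on the shut flap, between its rails. Leave the push shoe, nail tin, sanding block and red screwdriver where they are.

Things in the scene. Friction and masses are not known exactly. Their poses are not given: they have to be found in the camera images.
- tool_tray: Wooden two-tier tool tray, fixed to the table, 96 (x) x 260 (y) x 46 high. Origin: centre of its underside; x to its hinged rear, -x to its front, y along it. Walls 8 thick; lower tier inside 80 (x) x 244 (y), floor 10 up, clear depth 22 under the shut flap. End walls 46 high, front and rear walls 32; the front wall has a 96 wide finger notch in its middle, down to the floor.
- divider_flap (a joint): The plywood divider flap, 6 thick, over the whole lower tier, hinged along the tray's rear. 0 = shut, lying level (its top 38 up), grows as the front edge rises, 1.57 = upright, 2.3 = stop, leaning back. Friction hinge: it stays where it is left; needs 1 to 2 N at the front edge.
- flap_tab (a point): Middle of the flap's finger tab, near its +y end (tray frame y +85): 36 wide (y), 6 thick, round ended, sticks out 26 beyond the front wall, underside 32 above the table when shut, open below. This point: 106 from the hinge line, mid thickness; the tab's end: 118 from it; the flap's plain front edge: 92.
- flap_hinge (a point): Middle of the hinge line, which runs along the tray's y axis at its rear: tray frame x +44, 38 above the table, level with the flap's top face when shut. Rails 5 wide and high run along the flap's top 10 and 87 from the hinge line: the upper tier is the 72 wide flat between them.
- lower_tier (a point): Centre of the lower tier's floor, 10 above the table.
- wrench: Flat dark arbor wrench, 44 x 227 (y) x 9, 0.19 kg, lying flat in front of the tray. Origin: middle of its underside; y along it. The shank at the origin (from 25 on the -y side to 65 on the +y side) is 18 wide; both ends are wider, the open jaws 44.
- pencil: Flat red carpenter's pencil, 14 x 162 (y) x 9, lying flat left of the tray (pencil and tape swap places). Origin: middle of its underside; y along it. To its left stands the fixed miter gauge, 60 high, behind it the saw blade and its tall guard.
- tape: Yellow and black tape measure standing upright, 33 (x) x 94 (y) x 63 high, 0.24 kg. Origin: on its underside; the body reaches from 18 on the -y side to 47 on the +y side (middle at y +14), the thin blade hook sticks out to -y. Grip it across its 33 width.
- push_shoe: Cream plastic push shoe, 273 long, by the rip fence behind the tray; bystander.
- nail_tin: Open tin of nails, 70 across, 61 high, left of the work; bystander.
- sanding_block: Cork sanding block in red paper, 66 x 110 x 32, behind the work near the fence; bystander.
- screwdriver: Screwdriver with red handle, 228 long, left of the work; bystander.
Things that resemble listed ones, but are neither listed nor needed, are in the scene too. Leave any grey look-alike of the tape alone.

How it is judged (in metres and radians):
On the way, in this order (a step that is already met when the one before it is completed fails the run):
1. the divider flap is lifted back past upright (value of joint divider_flap above 1.6 rad), for 0.2 s.
2. wrench and pencil both lie in the lower tier, let go (x of wrench in the frame of tool_tray between -0.04 and 0.04 m and y of wrench in the frame of tool_tray between -0.03 and 0.03 m and z of wrench in the frame of tool_tray between 0.004 and 0.022 m and x of pencil in the frame of tool_tray between -0.04 and 0.04 m and y of pencil in the frame of tool_tray between -0.055 and 0.055 m and z of pencil in the frame of tool_tray between 0.004 and 0.022 m and contact force between the fingers and wrench below 0.2 N and contact force between the fingers and pencil below 0.2 N), for 0.2 s.
3. the flap is shut flush with wrench and pencil under it (x of wrench in the frame of tool_tray between -0.04 and 0.04 m and y of wrench in the frame of tool_tray between -0.03 and 0.03 m and z of wrench in the frame of tool_tray between 0.004 and 0.022 m and x of pencil in the frame of tool_tray between -0.04 and 0.04 m and y of pencil in the frame of tool_tray between -0.055 and 0.055 m and z of pencil in the frame of tool_tray between 0.004 and 0.022 m and value of joint divider_flap below 0.05 rad), for 0.2 s.
At the end, for the whole second after the job is handed in: Wrench and pencil lie within the lower tier's walls (undersides below 22 mm in the tray), the flap is shut over them (under 0.05 rad), the tape measure stands still and upright (0.12 rad) on the flap, its origin within 32 mm of the tray's long centre line and 100 mm of its middle (all of step 3 and x of tape in the frame of tool_tray between -0.032 and 0.032 m and y of tape in the frame of tool_tray between -0.1 and 0.1 m and z of tape in the frame of tool_tray between 0.033 and 0.044 m and angle between tape's own z axis and vertical below 0.12 rad and linear speed of tape below 0.05 m/s); the robot touches nothing.
It fails at once if the cream push shoe is moved by more than 30 mm (distance of push_shoe from where it was at the start of the episode above 0.03 m).
It fails at once if the nail tin is moved by more than 30 mm (distance of nail_tin from where it was at the start of the episode above 0.03 m).
It fails at once if the sanding block is moved by more than 30 mm (distance of sanding_block from where it was at the start of the episode above 0.03 m).
It fails at once if the red screwdriver is moved by more than 30 mm (distance of screwdriver from where it was at the start of the episode above 0.03 m).
It also fails if it takes over 72 s, if anything falls off the work surface, if the arm or the gripper's body presses on something with over 40 N, if the wrist force passes 120 N, or if a joint passes its speed limit or range.

## Working session

There is one attempt and no reset: what is moved stays moved. The work goes in short steps, Python scripts to look and compute and a shell command to move; the robot and the scene stay as the last step left them, time stands still between calls to the robot, and variables do not carry over. Pictures are saved under pics/ and viewed, at most 10 in all, crops included, and the job is handed in when it is done.

```bash
mkdir -p pics; ls
cat > h.py <<'E'
from rig import robot
import numpy as np, cv2
from scipy.spatial.transform import Rotation as Ro
def cloud(cam):
    p=robot.camera_params(cam); im,d=robot.camera(cam)
    K=np.array(p["camera_matrix"]);R=np.array(p["R"]);t=np.array(p["t"])
    v,u=np.mgrid[:400,:640]
    c=np.stack([(u-K[0,2])/K[0,0]*d,(v-K[1,2])/K[1,1]*d,d],-1)
    X=(c-t)@R   # R^T (c-t)
    X[d==0]=np.nan
    return im,d,X
def save(im,n): cv2.imwrite("pics/"+n+".png",im[:,:,::-1])
def tool(): 
    s=robot.get_state(); return np.array(s["position"]),Ro.from_rotvec(s["eef_rot"]).as_matrix()
def rel(target):  # world target TCP -> tool-axis shift (m)
    p,R=tool(); return np.round(R.T@(np.array(target)-p)/1000,4)
E
python3 - <<'E'
from h import *
for c in ["top","scene"]:
    im,d,X=cloud(c); save(im,c+"0")
    print(c, np.array(robot.camera_params(c)["R"]).round(2).tolist())
    for l in ["tool_tray","wrench","pencil","tape","divider_flap","push_shoe","nail_tin","sanding_block","screwdriver"]:
        for r in robot.cut_out(c,l)[:2]:
            m=r["region"]; Q=X[m]; Q=Q[~np.isnan(Q[:,0])]
            if len(Q)<5: continue
            print(l,round(r["conf"],2),np.round(r["box"]),"med",np.median(Q,0).round(),"lo",np.percentile(Q,3,axis=0).round(),"hi",np.percentile(Q,97,axis=0).round())
    for l in ["tool_tray","wrench","pencil","tape","flap_tab","flap_hinge","lower_tier"]:
        for r in robot.place_of(c,l)[:2]:
            u,v=np.round(r["point"]).astype(int); print(l,round(r["conf"],2),u,v,X[v,u].round() if 0<=v<400 and 0<=u<640 else None)
s=robot.get_state();print(s["clock"],s["eef_rot"],s["opening"],s["contact_force"])
E
```

```text
pics
top [[0.01, -1.0, 0.01], [-0.99, -0.01, -0.12], [0.12, -0.01, -0.99]]
tool_tray 0.83 [399. 245. 113.  95.] med [ 445. -397.   38.] lo [ 359. -506.   32.] hi [ 534. -289.   46.]
tool_tray 0.74 [367. 290.  81.  65.] med [ 342. -327.    9.] lo [ 279. -406.    4.] hi [ 403. -233.   13.]
wrench 0.66 [368. 290.  87.  63.] med [ 340. -330.    9.] lo [ 278. -416.    1.] hi [ 403. -234.   13.]
pencil 0.77 [298. 162.  31.  57.] med [ 654. -153.    9.] lo [ 592. -185.    6.] hi [ 716. -122.   13.]
tape 0.92 [321. 181.  23.  41.] med [ 596. -213.   56.] lo [ 557. -234.    3.] hi [ 634. -193.   65.]
tape 0.81 [303. 231.  36.  14.] med [ 480. -167.   57.] lo [ 462. -211.    2.] hi [ 497. -129.   65.]
divider_flap 0.67 [399. 246. 104.  90.] med [ 447. -394.   38.] lo [ 365. -495.   34.] hi [ 529. -290.   44.]
divider_flap 0.65 [400. 245. 116.  96.] med [ 445. -396.   38.] lo [ 358. -506.   28.] hi [ 535. -287.   46.]
push_shoe 0.82 [441. 172. 108.  69.] med [ 622. -507.   18.] lo [ 553. -618.    6.] hi [ 694. -391.   37.]
nail_tin 0.92 [187. 176.  37.  32.] med [605. 107.  39.] lo [572.  72.  
[... 1518 characters left out ...]
-373.    5.] hi [ 785. -267.   33.]
screwdriver 0.45 [339. 162.  11.  15.] med [749.   9.  21.] lo [733. -26.   5.] hi [774.  58.  28.]
tool_tray 0.91 321 260 [ 428. -427.   39.]
tool_tray 0.62 342 250 [ 493. -415.   32.]
wrench 0.95 272 257 [ 342. -330.    8.]
pencil 0.5 395 209 [ 718. -337.   29.]
pencil 0.41 340 194 [ 601. -228.   55.]
tape 0.91 334 207 [ 583. -225.   13.]
tape 0.61 298 208 [ 481. -192.   25.]
flap_tab 0.74 299 226 [ 441. -281.   35.]
flap_hinge 0.95 346 251 [ 518. -396.    3.]
flap_hinge 0.21 407 267 [ 613. -520.    8.]
lower_tier 0.64 322 261 [ 429. -430.   37.]
1.7 [-3.99151456e-01 -3.11612252e+00 -1.52689694e-04] 93.75914256716565 [-1.00433947  0.12847808 -0.80129712]
```

Run:
```python
import cv2,numpy as np
a=cv2.imread("pics/top0.png")[90:340,170:520]; a=cv2.resize(a,(800,571),interpolation=cv2.INTER_CUBIC); cv2.imwrite("pics/a.png",a)
a=cv2.imread("pics/scene0.png")[130:330,220:480]; a=cv2.resize(a,(780,600),interpolation=cv2.INTER_CUBIC); cv2.imwrite("pics/b.png",a)
```

```text
(no output)
```

View pics/a.png

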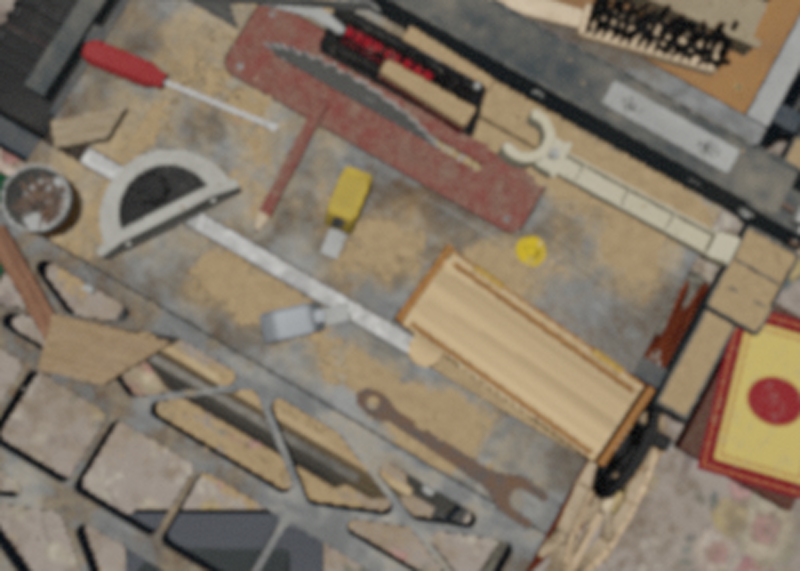

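View pics/b.png

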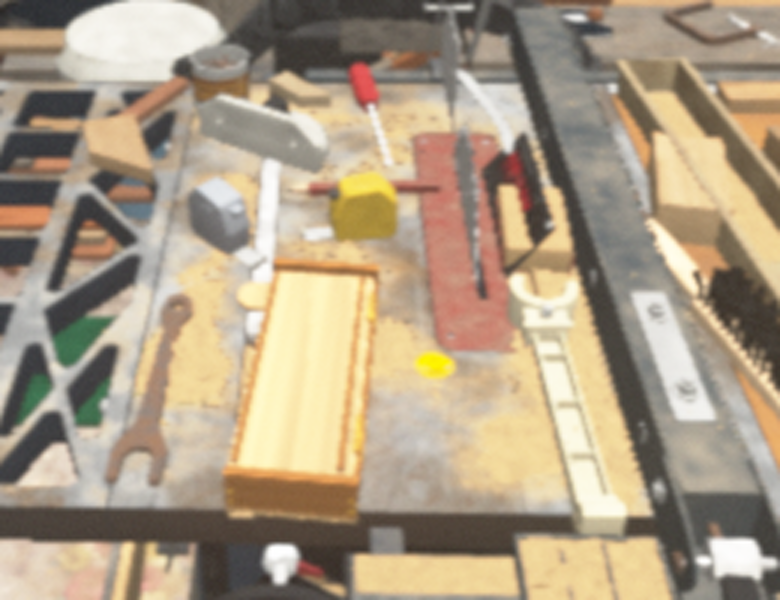

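```bash
cat >> h.py <<'E'
def plan(target,yang,tilt=None):
    """TCP target (mm), world angle of tool y (deg), tool down; prints shift m, turn deg for both half turns and predicted j6"""
    p,R=tool(); s=robot.get_state(); q=s["joint_positions"]
    sh=rel(target); yaw0=np.degrees(np.arctan2(R[1,1],R[0,1]))
    for a in (yang,yang+180):
        y=np.array([np.cos(np.radians(a)),np.sin(np.radians(a)),0]); z=np.array([0,0,-1.]); x=np.cross(y,z)
        T=np.stack([x,y,z],1); rv=np.degrees(Ro.from_matrix(R.T@T).as_rotvec())
        dj1=np.arctan2(target[1],target[0])-q[0]; 
        j6=q[5]+dj1+np.radians(rv[2])
        print("shift",sh,"turn",rv.round(1),"j6~",round(float((j6+np.pi)%(2*np.pi)-np.pi),2))
E
python3 - <<'E'
from h import *
P={}
for c in ["top","scene"]:
    im,d,X=cloud(c)
    ok=~np.isnan(X[...,0])
    for l,zlo,zhi in [("tool_tray",30,55),("wrench",4,14),("pencil",4,14),("tape",40,70)]:
        for k,r in enumerate(robot.cut_out(c,l)[:2]):
            m=r["region"]&ok&(X[...,2]>zlo)&(X[...,2]<zhi); Q=X[m]
            if len(Q)<20: continue
            rc=cv2.minAreaRect(Q[:,:2].astype(np.float32)); mu=Q.mean(0)
            w=np.linalg.eigh(np.cov(Q[:,:2].T))[1][:,1]; w*=np.sign(w[0])
            col=im[m].mean(0).round()
            print(c,l,k,round(r["conf"],2),"rect",np.round(rc[0]),np.round(rc[1]),round(rc[2],1),"mean",mu.round(1),"pca",round(np.degrees(np.arctan2(w[1],w[0])),1),"z",np.percentile(Q[:,2],[10,50,90]).round(1),col)
            P[c,l,k]=Q
            if l in("wrench","pencil","tape") :
                a=(Q[:,:2]-mu[:2])@w; print("  ends",(mu[:2]+a.min()*w).round(),(mu[:2]+a.max()*w).round())
                n=np.array([-w[1],w[0]]); b=(Q[:,:2]-mu[:2])@n
                print("  width profile",[(int(s),b[(a>s)&(a<s+20)].min().round(),b[(a>s)&(a<s+20)].max().round()) for s in range(-120,120,20) if ((a>s)&(a<s+20)).sum()>3])
    # tab: sharp edge points beyond front
    np.save(c+"X.npy",X)
plan([449,-296,120],30)
E
```

```text
top tool_tray 0 0.87 rect [ 438. -391.] [261. 123.] 54.5 mean [ 445.9 -396.5   38.8] pca 56.4 z [35.6 38.4 43. ] [176. 152. 116.]
top tool_tray 1 0.49 rect [ 746. -311.] [107.  62.] 56.4 mean [ 742.7 -308.4   32.4] pca 51.8 z [30.6 32.4 34.4] [158. 137. 105.]
top wrench 0 0.89 rect [ 346. -321.] [224.  42.] 56.7 mean [ 342.8 -325.4    8.9] pca 57.0 z [ 6.5  8.9 11.2] [113.  97.  84.]
  ends [ 285. -415.] [ 406. -227.]
  width profile [(-120, np.float64(-19.0), np.float64(20.0)), (-100, np.float64(-21.0), np.float64(21.0)), (-80, np.float64(-21.0), np.float64(20.0)), (-60, np.float64(-13.0), np.float64(13.0)), (-40, np.float64(-9.0), np.float64(9.0)), (-20, np.float64(-10.0), np.float64(9.0)), (0, np.float64(-8.0), np.float64(9.0)), (20, np.float64(-9.0), np.float64(9.0)), (40, np.float64(-11.0), np.float64(8.0)), (60, np.float64(-10.0), np.float64(11.0)), (80, np.float64(-13.0), np.float64(14.0)), (100, np.float64(-13.0), np.float64(13.0))]
top wrench 1 0.28 rect [606. 105.] [68. 60.] 68.8 mean [606.5 111.6   7.3] pca 35.4 z [ 4.6  6.5 11.4] [125. 119. 111.]
  ends [575.  89.] [630. 
[... 3611 characters left out ...]
s [ 574. -210.] [ 633. -238.]
  width profile [(-40, np.float64(-9.0), np.float64(18.0)), (-20, np.float64(-11.0), np.float64(22.0)), (0, np.float64(-11.0), np.float64(20.0)), (20, np.float64(-11.0), np.float64(22.0))]
scene tape 1 0.68 rect [ 477. -163.] [32. 63.] 12.3 mean [ 473.8 -169.3   53.7] pca -62.6 z [43.8 54.7 61. ] [182. 182. 183.]
  ends [ 456. -135.] [ 486. -193.]
  width profile [(-40, np.float64(-6.0), np.float64(13.0)), (-20, np.float64(-11.0), np.float64(23.0)), (0, np.float64(-14.0), np.float64(16.0)), (20, np.float64(-5.0), np.float64(16.0))]
shift [-0.5091 -0.7233  0.0934] turn [ 0.  -0.  45.4] j6~ -1.11
shift [-0.5091 -0.7233  0.0934] turn [   0.     0.  -134.6] j6~ 2.04
```

```bash
python3 -m jog '[[[1,-0.23,-0.33,0,0,0,10],[1,-0.23,-0.33,0,0,0,10],[1,-0.23,-0.33,0,0,0,10],[1,-0.23,-0.33,0,0,0,10],[1,-0.23,-0.33,0,0,0,10],[1,-0.23,-0.33,0,0,0,10],[1,-0.23,-0.33,0,0,0,10],[1,-0.23,-0.33,0,0,0,10],[1,-0.23,-0.33,0,0,0,10],[1,-0.23,-0.33,0,0,0,10]]]' 20
python3 -c "
from h import *
print(robot.get_state()['joint_positions'])
plan([430,-300,240],56)"
```

```text
clock: 3.03
position: [278.4, 152.2, 213.8]
eef_rot: [0.672, 3.067, -0.0]
contact_force: [0.6, 0.4, -0.5]
opening: 94.0
grasp_force: 0.0
[ 3.22217383e-01 -4.57096119e-01  1.82722282e+00 -1.10316814e-03
  1.76972354e+00 -8.17549182e-01]
shift [-0.3268 -0.3474 -0.0257] turn [0.  0.1 9.3] j6~ -1.59
shift [-0.3268 -0.3474 -0.0257] turn [  -0.2    0.  -170.7] j6~ 1.55
```

```bash
python3 -m jog '[[[1,-0.28,-0.298,-0.025,0,0,9.3],[1,-0.28,-0.298,-0.025,0,0,9.3],[1,-0.28,-0.298,-0.025,0,0,9.3],[1,-0.28,-0.298,-0.025,0,0,9.3],[1,-0.28,-0.298,-0.025,0,0,9.3],[1,-0.28,-0.298,-0.025,0,0,9.3],[1,-0.28,-0.298,-0.025,0,0,9.3],[1,-0.28,-0.298,-0.025,0,0,9.3],[1,-0.28,-0.298,-0.025,0,0,9.3],[1,-0.28,-0.298,-0.025,0,0,9.3]]]' 20
cat > tray.py <<'E'
from h import *
from scipy.optimize import least_squares
def fit(cam,x0=(447,-398,56)):
    im,d,X=cloud(cam); r=robot.cut_out(cam,"tool_tray")
    poly=np.array([[-48,-130],[48,-130],[48,130],[-48,130],[-48,103],[-74,103],[-74,67],[-48,67]],np.float32).reshape(-1,1,2)
    for k in r[:2]:
        m=k["region"]&~np.isnan(X[...,0])&(X[...,2]>29); Q=X[m]
        if len(Q)<100 or np.linalg.norm(np.median(Q,0)[:2]-x0[:2])>120: continue
        g=m.astype(np.uint8); cs=max(cv2.findContours(g,0,1)[0],key=len)[:,0]
        inb=(cs[:,0]>3)&(cs[:,0]<636)&(cs[:,1]>3)&(cs[:,1]<396); cs=cs[inb]
        C=X[cs[:,1],cs[:,0]][:,:2]
        def f(p):
            a=np.radians(p[2]); yv=np.array([np.cos(a),np.sin(a)]); xv=np.array([yv[1],-yv[0]])
            L=np.stack([(C-p[:2])@xv,(C-p[:2])@yv],1)
            return [cv2.pointPolygonTest(poly,(float(u),float(v)),True)-1 for u,v in L]
        o=least_squares(f,x0,loss="soft_l1",f_scale=2,diff_step=1e-3,x_scale=[1,1,.5])
        print(cam,"tray",o.x.round(1),"rms",np.sqrt(np.mean(np.square(f(o.x)))).round(1),len(C))
    return im,d,X
if __name__=="__main__":
    for c in ("top","scene","wrist"):
        im,d,X=fit(c)
    save(im,"w1")
    print(robot.get_state()["position"],np.nanpercentile(X[...,2],[5,95]))
    for l in ["flap_tab","flap_hinge","wrench"]:
        for r in robot.place_of("wrist",l)[:1]:
            u,v=np.round(r["point"]).astype(int); print(l,round(r["conf"],2),u,v,X[v,u].round(1))
E
python3 tray.py
```

```text
clock: 3.87
position: [408.8, -235.5, 238.5]
eef_rot: [0.918, 3.004, -0.001]
contact_force: [1.2, -0.1, 0.8]
opening: 94.0
grasp_force: 0.0
top tray [ 448.3 -398.1   54.7] rms 4.9 248
scene tray [ 446.7 -400.5   54.7] rms 1.7 239
wrist tray [ 431.6 -396.4   56.1] rms 19.2 418
[ 408.35181784 -231.60287745  238.55489703] [-870.59621452  355.97242283]
flap_tab 0.77 301 236 [ 448.9 -291.9   37.9]
flap_hinge 0.85 236 305 [ 373.3 -235.2  343.4]
wrench 0.84 236 178 [ 341.8 -324.9    7.3]
```

View pics/w1.png

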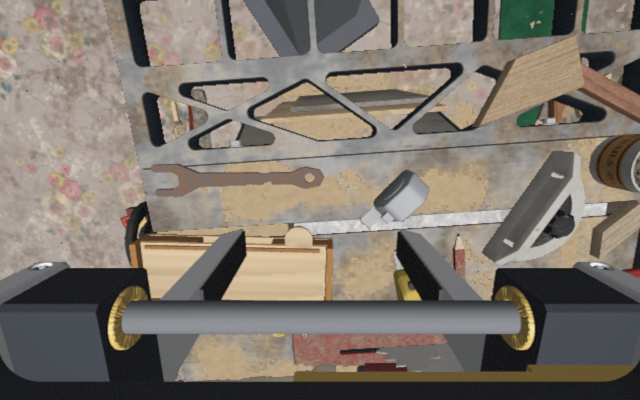

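```bash
python3 -c "
from h import *
plan([444,-293,100],54.7)
plan([444,-293,36],54.7)"
```

```text
shift [-0.0637 -0.0315  0.139 ] turn [0.  0.1 1.5] j6~ -1.54
shift [-0.0637 -0.0315  0.139 ] turn [-1.000e-01  0.000e+00 -1.785e+02] j6~ 1.6
shift [-0.0636 -0.0315  0.203 ] turn [0.  0.1 1.5] j6~ -1.54
shift [-0.0636 -0.0315  0.203 ] turn [-1.000e-01  0.000e+00 -1.785e+02] j6~ 1.6
```

```bash
python3 -m jog '[[[1,-0.064,-0.032,0.1,0,0,1.5],[1,-0.064,-0.032,0.1,0,0,1.5],[1,-0.064,-0.032,0.1,0,0,1.5],[1,-0.064,-0.032,0.14,0,0,1.5],[1,-0.064,-0.032,0.17,0,0,1.5],[1,-0.064,-0.032,0.19,0,0,1.5],[1,-0.064,-0.032,0.203,0,0,1.5],[1,-0.064,-0.032,0.203,0,0,1.5],[1,-0.064,-0.032,0.203,0,0,1.5]]]' 20 && python3 -m jog '[[[0.6,0,0,0,0,0,0],[0.3,0,0,0,0,0,0],[0.3,0,0,0,0,0,0],[0.3,0,0,0,0,0,0],[0.3,0,0,0,0,0,0],[0.3,0,0,0,0,0,0],[0.3,0,0,0,0,0,0],[0.3,0,0,0,0,0,0]]]' 10
```

```text
clock: 5.07
position: [443.7, -293.8, 35.3]
eef_rot: [-0.953, -2.993, -0.001]
contact_force: [0.5, -0.1, -0.3]
opening: 93.9
grasp_force: 0.0
clock: 5.73
position: [443.8, -294.8, 35.5]
eef_rot: [0.955, 2.993, 0.0]
contact_force: [-0.2, 0.2, 0.5]
opening: 43.6
grasp_force: 0.0
```

```bash
python3 -m jog '[[[0.3,0,0,0,0,0,0],[0.3,0,0,0,0,0,0],[0.3,0,0,0,0,0,0],[0.3,0,0,0,0,0,0]]]' 12 && python3 -m jog '[[[0.3,-0.0008,0,-0.0162,0,0,0],[0.3,-0.0039,0,-0.032,0,0,0],[0.3,-0.0095,0,-0.0473,0,0,0],[0.3,-0.0172,0,-0.0615,0,0,0],[0.3,-0.0172,0,-0.0615,0,0,0]]]'
python3 - <<'E'
from h import *
im,d,X=cloud("scene"); save(cv2.resize(im[150:320,220:440],(770,595)),"s2")
E
```

```text
clock: 6.07
position: [445.2, -292.8, 35.3]
eef_rot: [0.954, 2.992, 0.007]
contact_force: [2.2, 4.2, 0.6]
opening: 35.9
grasp_force: 12.0
clock: 6.48
position: [460.9, -304.0, 99.8]
eef_rot: [0.952, 2.988, 0.005]
contact_force: [3.1, 4.9, -0.6]
opening: 36.1
grasp_force: 12.0
```

View pics/s2.png

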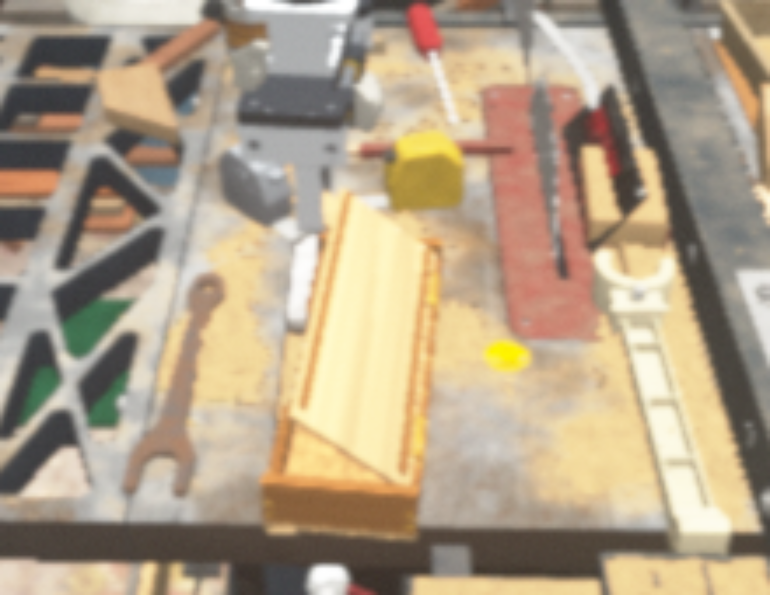

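```bash
python3 -m jog '[[[0.3,-0.0097,0,-0.0129,0,0,0],[0.3,-0.0213,0,-0.0242,0,0,0],[0.3,-0.0345,0,-0.0337,0,0,0],[0.3,-0.0489,0,-0.0411,0,0,0],[0.3,-0.0642,0,-0.0462,0,0,0],[0.3,-0.0802,0,-0.049,0,0,0],[0.3,-0.0963,0,-0.0494,0,0,0],[0.3,-0.1124,0,-0.0474,0,0,0],[0.3,-0.128,0,-0.0429,0,0,0],[0.3,-0.1427,0,-0.0362,0,0,0]]]' && python3 -m jog '[[[0.3,-0.0136,0,0.0088,0,0,0],[0.3,-0.0155,0,0.01,0,0,0],[0.3,-0.0155,0,0.01,0,0,0]]]'
python3 - <<'E'
from h import *
im,d,X=cloud("scene"); save(cv2.resize(im[150:320,220:440],(770,595)),"s3")
E
```

```text
clock: 7.37
position: [573.2, -384.0, 129.0]
eef_rot: [-0.95, -2.984, -0.011]
contact_force: [-2.7, 7.1, -6.8]
opening: 35.8
grasp_force: 12.0
clock: 7.62
position: [585.6, -392.7, 119.3]
eef_rot: [-0.95, -2.984, -0.012]
contact_force: [-2.4, 5.7, -3.6]
opening: 35.6
grasp_force: 12.0
```

View pics/s3.png

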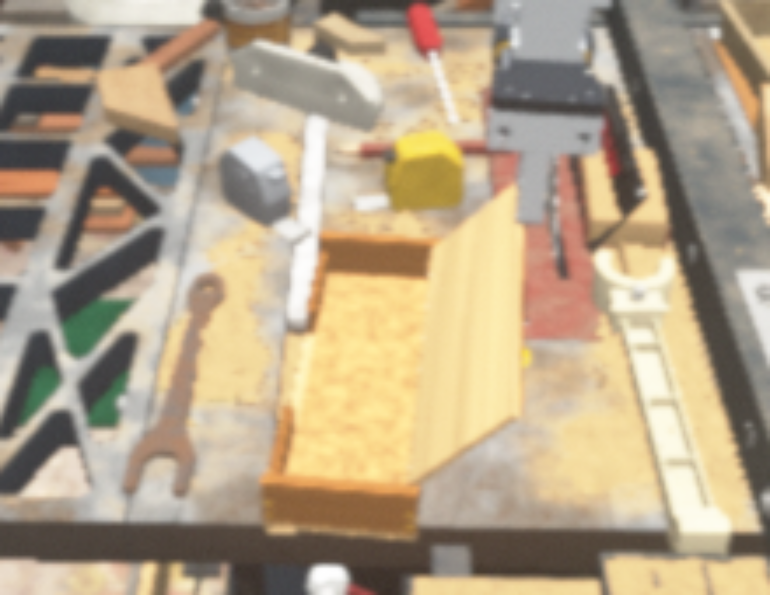

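```bash
python3 -m jog '[[[0.75,0,0,0,0,0,0],[0.75,0,0,0,0,0,0],[0.75,0,0,0,0,0,0],[0.75,0,0,0,0,0,0],[0.75,0,0,-0.02,0,0,0],[0.75,0,0,-0.05,0,0,0],[0.75,0,0,-0.09,0,0,0],[0.75,0.03,0,-0.11,0,0,7],[0.75,0.07,0,-0.11,0,0,14],[0.75,0.1,0,-0.11,0,0,20]]]' 
python3 -c "
from h import *
plan([347.5,-319,100],-32.8)"
```

```text
clock: 8.5
position: [504.9, -338.7, 236.5]
eef_rot: [1.466, 2.772, -0.002]
contact_force: [0.6, 0.0, 0.4]
opening: 70.4
grasp_force: 0.0
shift [ 0.1056 -0.1192  0.1357] turn [ 0.3  0.2 67.1] j6~ -0.17
shift [ 0.1056 -0.1192  0.1357] turn [  -0.3    0.3 -112.9] j6~ 2.97
```

```bash
python3 -m jog '[[[0.45,0.03,-0.03,0.02,0,0,7],[0.45,0.06,-0.06,0.04,0,0,14],[0.45,0.09,-0.09,0.06,0,0,21],[0.45,0.1056,-0.1192,0.09,0,0,28],[0.45,0.1056,-0.1192,0.11,0,0,35],[0.45,0.1056,-0.1192,0.1357,0,0,42],[0.45,0.1056,-0.1192,0.1357,0,0,49],[0.45,0.1056,-0.1192,0.1357,0,0,56],[0.45,0.1056,-0.1192,0.1357,0,0,63],[0.45,0.1056,-0.1192,0.1357,0,0,67]]]' 30
python3 -c "
from h import *
im,d,X=cloud('wrist'); save(im,'w4')
ok=~np.isnan(X[...,0])
for r in robot.cut_out('wrist','wrench')[:1]:
    Q=X[r['region']&ok&(X[...,2]>3)&(X[...,2]<14)]; rc=cv2.minAreaRect(Q[:,:2].astype(np.float32)); print(r['conf'],rc,np.median(Q,0))
    print(robot.get_state()['position'])
    u=np.array([np.cos(np.radians(57.2)),np.sin(np.radians(57.2))]); n=np.array([-u[1],u[0]]); o=np.array([345,-323]); a=(Q[:,:2]-o)@u; b=(Q[:,:2]-o)@n
    for s in range(-120,120,20):
        k=(a>s)&(a<s+20)
        if k.sum()>5: print(s,b[k].min().round(1),b[k].max().round(1))
    print(a.min(),a.max())
plan([347.5,-319,10],-32.8)"
```

```text
clock: 9.33
position: [347.2, -319.7, 98.0]
eef_rot: [2.756, 1.505, 0.0]
contact_force: [-0.2, 0.0, -0.3]
opening: 42.4
grasp_force: 0.0
0.86 ((351.3636474609375, -311.65606689453125), (199.23541259765625, 42.41587448120117), 57.159812927246094) [ 353.97615035 -307.88238762    9.63080445]
[ 347.3141553  -319.75928433   98.15358606]
-100 -20.1 21.9
-80 -20.3 22.1
-60 -11.3 13.3
-40 -8.2 9.2
-20 -8.1 9.1
0 -7.9 9.0
20 -7.7 8.9
40 -7.5 8.7
60 -11.3 12.6
80 -13.7 15.0
100 -11.0 12.4
-86.64780697028695 112.60055749427326
shift [ 0.0008 -0.0004  0.0882] turn [0.1 0.  0.4] j6~ -0.17
shift [ 0.0008 -0.0004  0.0882] turn [-1.000e-01  1.000e-01 -1.796e+02] j6~ 2.97
```

```bash
python3 -m jog '[[[0.45,0,0,0.04,0,0,0.4],[0.45,0,0,0.07,0,0,0.4],[0.45,0,0,0.083,0,0,0.4],[0.45,0,0,0.0882,0,0,0.4],[0.1,0,0,0.0882,0,0,0.4],[0.1,0,0,0.0882,0,0,0.4],[0.1,0,0,0.0882,0,0,0.4],[0.1,0,0,0.0882,0,0,0.4],[0.1,0,0,0.0882,0,0,0.4],[0.1,0,0,0.0882,0,0,0.4]]]' 35 && python3 -m jog '[[[0.1,0,0,0,0,0,0],[0.1,0,0,0,0,0,0],[0.1,0,0,-0.02,0,0,0],[0.1,0,0,-0.05,0,0,0],[0.1,0,0,-0.09,0,0,0],[0.1,0,0,-0.1,0,0,0],[0.1,0,0,-0.1,0,0,0]]]'
python3 - <<'E'
from tray import *
fit("top");fit("scene")
im,d,X=cloud("wrist"); save(im,"w5")
# lower tier floor points from all cams
for c in ("top","scene"):
    im,d,X=cloud(c); Q=X.reshape(-1,3); Q=Q[~np.isnan(Q[:,0])]
    a=np.radians(54.7); yv=np.array([np.cos(a),np.sin(a)]); xv=np.array([yv[1],-yv[0]])
    L=np.c_[(Q[:,:2]-[447.5,-399.3])@xv,(Q[:,:2]-[447.5,-399.3])@yv,Q[:,2]]
    m=(abs(L[:,0])<60)&(abs(L[:,1])<150); L=L[m]
    for nm,k in (("+y wall",(L[:,2]>40)&(L[:,2]<52)&(L[:,1]>80)&(L[:,0]<35)),("-y wall",(L[:,2]>40)&(L[:,2]<52)&(L[:,1]<-80)&(L[:,0]<35)),("front",(L[:,2]>27)&(L[:,2]<37)&(L[:,0]<-20)&(abs(L[:,1])>55)&(abs(L[:,1])<110))):
        W=L[k]
        if len(W): print(c,nm,len(W),"x",np.percentile(W[:,0],[5,50,95]).round(1),"y",np.percentile(W[:,1],[5,50,95]).round(1))
plan([455,-399,100],-35.3)
E
```

```text
clock: 10.27
position: [347.3, -319.6, 9.9]
eef_rot: [2.758, 1.504, -0.0]
contact_force: [-1.3, 0.4, 3.7]
opening: 16.5
grasp_force: 35.0
clock: 10.85
position: [349.1, -321.2, 112.6]
eef_rot: [2.751, 1.5, 0.003]
contact_force: [-0.1, 0.4, -3.1]
opening: 16.6
grasp_force: 35.0
scene tray [ 454.5 -405.4   52. ] rms 23.7 433
top +y wall 120 x [-44.5  -7.1  30.7] y [123.5 127.1 130.7]
top -y wall 142 x [-43.4  -6.8  30.5] y [-127.8 -123.7 -120.5]
top front 147 x [-48.1 -44.4 -40.7] y [-105.9   58.6  104.3]
scene +y wall 94 x [-43.4  -6.9  30.6] y [120.7 123.3 129.4]
scene -y wall 162 x [-43.4  -7.8  29.9] y [-130.8 -128.1 -122.8]
scene front 106 x [-47.7 -43.8 -40.3] y [-104.   -65.9  101.9]
shift [-0.009   0.1351  0.0064] turn [-0.2 -0.1  2.5] j6~ -0.1
shift [-0.009   0.1351  0.0064] turn [ 1.000e-01 -4.000e-01 -1.775e+02] j6~ 3.04
```

View pics/w5.png

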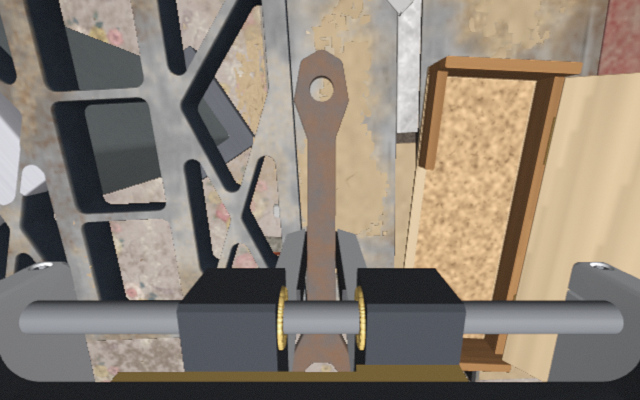

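```bash
python3 -c "
from h import *
plan([452.6,-397.3,100],-35.3);plan([452.6,-397.3,23],-35.3)"
python3 -m jog '[[[0.1,-0.003,0.04,0,0,0,1],[0.1,-0.006,0.08,0,0,0,2.5],[0.1,-0.009,0.12,0,0,0,2.5],[0.1,-0.009,0.132,0,0,0,2.5],[0.1,-0.009,0.132,0.02,0,0,2.5],[0.1,-0.009,0.132,0.04,0,0,2.5],[0.1,-0.009,0.132,0.045,0,0,2.5],[0.1,-0.009,0.132,0.045,0,0,2.5]]]'
python3 -c "
from h import *
plan([452.6,-397.3,23],-35.3)"
```

```text
shift [-0.0089  0.1321  0.0064] turn [-0.2 -0.1  2.5] j6~ -0.1
shift [-0.0089  0.1321  0.0064] turn [ 1.000e-01 -4.000e-01 -1.775e+02] j6~ 3.04
shift [-0.009   0.1325  0.0834] turn [-0.2 -0.1  2.5] j6~ -0.1
shift [-0.009   0.1325  0.0834] turn [ 1.000e-01 -4.000e-01 -1.775e+02] j6~ 3.04
clock: 11.87
position: [451.6, -396.5, 60.4]
eef_rot: [-2.784, -1.44, 0.003]
contact_force: [-0.2, 0.4, -2.7]
opening: 17.0
grasp_force: 35.0
shift [-0.0001  0.0015  0.0374] turn [-0.4 -0.1  0. ] j6~ -0.1
shift [-0.0001  0.0015  0.0374] turn [ 1.0e-01 -7.0e-01 -1.8e+02] j6~ 3.04
```

```bash
python3 -m jog '[[[0.1,0,0.001,0.012,0,0,0],[0.1,0,0.001,0.024,0,0,0],[0.1,0,0.001,0.032,0,0,0],[0.1,0,0.001,0.0374,0,0,0],[0.1,0,0.001,0.0374,0,0,0]]]' && python3 -m jog '[[[0.38,0,0,0,0,0,0],[0.38,0,0,0,0,0,0],[0.38,0,0,0,0,0,0],[0.38,0,0,0,0,0,0],[0.38,0,0,-0.02,0,0,0],[0.38,0,0,-0.05,0,0,0],[0.38,0,0,-0.09,0,0,0],[0.38,0,0,-0.13,0,0,0],[0.38,0,0,-0.13,0,0,0]]]'
python3 - <<'E'
from h import *
a=np.radians(54.7); yv=np.array([np.cos(a),np.sin(a)]); xv=np.array([yv[1],-yv[0]])
for c in ("top","wrist"):
    im,d,X=cloud(c)
    if c=="wrist": save(im,"w6")
    for r in robot.cut_out(c,"wrench")[:1]:
        Q=X[r["region"]&~np.isnan(X[...,0])]; L=np.c_[(Q[:,:2]-[447.5,-399.3])@xv,(Q[:,:2]-[447.5,-399.3])@yv,Q[:,2]]
        L=L[(abs(L[:,0])<40)&(abs(L[:,1])<122)]
        if len(L): print(c,r["conf"],np.percentile(L,[2,50,98],axis=0).round(1).tolist(),cv2.minAreaRect(L[:,:2].astype(np.float32)))
# pencil grip at 15 mm toward near end
u=np.array([np.cos(np.radians(-26.5)),np.sin(np.radians(-26.5))]); m=np.array([651,-152])-10*u; print(m)
plan([m[0],m[1],110],63.5)
E
```

```text
clock: 12.28
position: [453.2, -398.0, 25.0]
eef_rot: [-2.788, -1.442, 0.001]
contact_force: [0.3, 0.1, -2.0]
opening: 16.7
grasp_force: 35.0
clock: 13.03
position: [457.7, -402.5, 168.5]
eef_rot: [2.774, 1.435, 0.009]
contact_force: [1.2, -0.9, 2.0]
opening: 35.9
grasp_force: 0.0
top 0.71 [[-16.1, -106.5, 14.2], [2.6, 61.1, 18.8], [16.4, 110.0, 23.3]] ((-3.5733680725097656, 0.551422119140625), (225.28074645996094, 28.03471565246582), 84.259765625)
wrist 0.75 [[-13.8, -107.0, 12.4], [4.6, 2.0, 19.6], [22.4, 106.3, 21.1]] ((1.820077896118164, -4.596046447753906), (43.14348220825195, 230.75051879882812), 1.677354097366333)
[ 642.05065638 -147.53802187]
shift [0.3136 0.0087 0.046 ] turn [ -0.   -0.1 -98.8] j6~ -1.33
shift [0.3136 0.0087 0.046 ] turn [-0.1  0.  81.2] j6~ 1.81
```

View pics/w6.png

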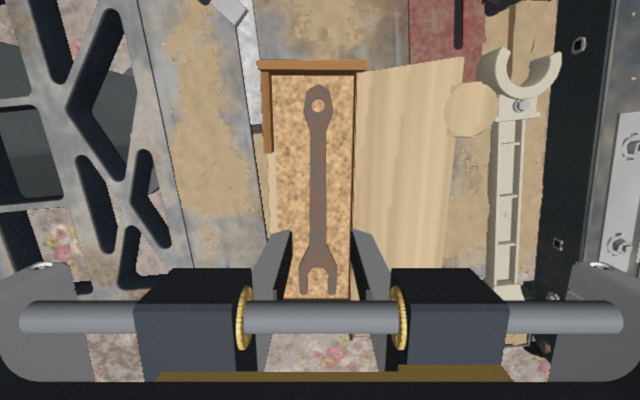

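Run:
```python
from h import *
u=np.array([np.cos(np.radians(-26.5)),np.sin(np.radians(-26.5))]); n=np.array([-u[1],u[0]])
for c in ("top","scene"):
    X=np.load(c+"X.npy").reshape(-1,3); X=X[~np.isnan(X[:,0])]
    for off in (-20,-10,0,10):
        m=np.array([651,-152.5])+off*u; a=(X[:,:2]-m)@u; b=(X[:,:2]-m)@n; z=X[:,2]
        f=(abs(a)<16)&(abs(b)<60)&(abs(b)>10)&(z>15); B=(abs(a)<50)&(abs(b)<100)&(z>70)&(z<400)
        print(c,off,m.round(),"finger zone b>0 min",b[f&(b>0)].min().round() if (f&(b>0)).any() else None,"b<0 max",b[f&(b<0)].max().round() if (f&(b<0)).any() else None,"body pts",B.sum(), X[B].mean(0).round() if B.any() else "")
```

```text
top -20 [ 633. -144.] finger zone b>0 min None b<0 max -59.0 body pts 0 
top -10 [ 642. -148.] finger zone b>0 min None b<0 max -58.0 body pts 0 
top 0 [ 651. -152.] finger zone b>0 min None b<0 max -58.0 body pts 0 
top 10 [ 660. -157.] finger zone b>0 min 32.0 b<0 max -58.0 body pts 0 
scene -20 [ 633. -144.] finger zone b>0 min None b<0 max None body pts 0 
scene -10 [ 642. -148.] finger zone b>0 min None b<0 max None body pts 0 
scene 0 [ 651. -152.] finger zone b>0 min None b<0 max None body pts 0 
scene 10 [ 660. -157.] finger zone b>0 min 55.0 b<0 max None body pts 0
```

```bash
python3 -m jog '[[[0.38,0.035,0,0,0,0,7],[0.38,0.07,0,0,0,0,14],[0.38,0.105,0,0.005,0,0,21],[0.38,0.14,0.002,0.01,0,0,28],[0.38,0.175,0.004,0.015,0,0,35],[0.38,0.21,0.006,0.02,0,0,42],[0.38,0.245,0.008,0.03,0,0,49],[0.38,0.28,0.009,0.04,0,0,56],[0.38,0.314,0.009,0.046,0,0,63],[0.38,0.314,0.009,0.046,0,0,70]]]' && python3 -m jog '[[[0.38,0,0,0,0,0,7],[0.38,0,0,0,0,0,11],[0.38,0,0,0,0,0,11],[0.38,0,0,0,0,0,11]]]'
python3 - <<'E'
from h import *
u=np.array([np.cos(np.radians(-26.5)),np.sin(np.radians(-26.5))]); n=np.array([-u[1],u[0]]); o=np.array([642,-147.5])
im,d,X=cloud("wrist")
for r in robot.cut_out("wrist","pencil")[:1]:
    Q=X[r["region"]&~np.isnan(X[...,0])&(X[...,2]<14)&(X[...,2]>4)]; a=(Q[:,:2]-o)@u;b=(Q[:,:2]-o)@n
    print(r["conf"],"z",np.median(Q[:,2]),"a",a.min(),a.max())
    for s in range(-80,100,20):
        k=(a>s)&(a<s+20)
        if k.sum()>5: print(s,np.percentile(b[k],[3,97]).round(1))
plan([642,-147.5,11],63.5)
E
```

```text
clock: 14.07
position: [643.3, -141.0, 105.1]
eef_rot: [-3.109, 0.417, 0.012]
contact_force: [-1.0, 0.2, 0.7]
opening: 35.5
grasp_force: 0.0
clock: 14.4
position: [641.8, -147.4, 108.4]
eef_rot: [-3.059, 0.711, 0.006]
contact_force: [0.9, -0.5, 1.1]
opening: 36.0
grasp_force: 0.0
0.67 z 9.634409813974502 a -71.22811780262252 89.34613279047721
-80 [-3.9  2.2]
-60 [-7.2  6.1]
-40 [-7.1  6.1]
-20 [-6.9  6.1]
0 [-6.7  6.1]
20 [-7.2  6.1]
40 [-7.   6.1]
60 [-6.7  6.1]
80 [-6.6  6.1]
shift [-0.0001 -0.0002  0.0985] turn [  -0.2    0.  -179.7] j6~ -1.33
shift [-0.0001 -0.0002  0.0985] turn [0.  0.1 0.3] j6~ 1.81
```

```bash
python3 -m jog '[[[0.38,0,-0.0005,0.04,0,0,0],[0.38,0,-0.0005,0.075,0,0,0],[0.38,0,-0.0005,0.093,0,0,0],[0.38,0,-0.0005,0.0985,0,0,0],[0.05,0,-0.0005,0.0985,0,0,0],[0.05,0,-0.0005,0.0985,0,0,0],[0.05,0,-0.0005,0.0985,0,0,0],[0.05,0,-0.0005,0.0985,0,0,0],[0.05,0,-0.0005,0.0985,0,0,0],[0.05,0,-0.0005,0.0985,0,0,0]]]' 20 && python3 -m jog '[[[0.05,0,0,0,0,0,0],[0.05,0,0,-0.02,0,0,0],[0.05,0,0,-0.06,0,0,0],[0.05,0,0,-0.1,0,0,0],[0.05,0,0,-0.12,0,0,0],[0.05,0,0,-0.12,0,0,0]]]'
python3 - <<'E'
from h import *
a=np.radians(54.7); yv=np.array([np.cos(a),np.sin(a)]); xv=np.array([yv[1],-yv[0]])
# pencil centre is +9 toward far end; tool y now 243.5 -> after turn to -35.3 find direction of centre offset
for off in (9,-9):
    t=np.array([447.5,-399.3])-31*xv+off*yv; print(off,t)
    plan([t[0],t[1],120],-35.3)
E
```

```text
clock: 15.33
position: [644.0, -147.8, 13.6]
eef_rot: [3.059, -0.715, 0.004]
contact_force: [0.4, -0.5, 2.1]
opening: 13.6
grasp_force: 20.0
clock: 15.83
position: [646.6, -148.4, 140.4]
eef_rot: [3.058, -0.714, 0.021]
contact_force: [1.2, -0.4, 2.0]
opening: 13.7
grasp_force: 20.0
9 [ 427.40045333 -374.04117533]
shift [-0.0968  0.2995  0.0184] turn [  0.4  -0.7 -81. ] j6~ -0.1
shift [-0.0968  0.2995  0.0184] turn [-0.7 -0.4 99. ] j6~ 3.04
-9 [ 416.99901609 -388.73165195]
shift [-0.0996  0.3172  0.0184] turn [  0.4  -0.7 -81. ] j6~ -0.13
shift [-0.0996  0.3172  0.0184] turn [-0.7 -0.4 99. ] j6~ 3.01
```

```bash
python3 -m jog '[[[0.05,-0.01,0.03,0,0,0,-7],[0.05,-0.02,0.06,0,0,0,-14],[0.05,-0.03,0.1,0,0,0,-21],[0.05,-0.042,0.135,0,0,0,-28],[0.05,-0.053,0.17,0,0,0,-35],[0.05,-0.064,0.205,0,0,0,-42],[0.05,-0.075,0.24,0,0,0,-49],[0.05,-0.087,0.275,0,0,0,-56],[0.05,-0.097,0.31,0,0,0,-63],[0.05,-0.0996,0.317,0.01,0,0,-70]]]' && python3 -m jog '[[[0.05,0,0,0,0,0,-7],[0.05,0,0,0,0,0,-11],[0.05,0,0,0,0,0,-11],[0.05,0,0,0,0,0,-11]]]'
python3 -c "
from h import *
plan([417,-388.7,60],-35.3)
plan([417,-388.7,24],-35.3)"
```

```text
clock: 16.67
position: [410.2, -391.3, 122.6]
eef_rot: [2.916, 1.163, -0.003]
contact_force: [-0.7, -0.4, 0.4]
opening: 13.5
grasp_force: 20.0
clock: 17.0
position: [412.9, -386.9, 120.9]
eef_rot: [-2.794, -1.432, 0.001]
contact_force: [-0.9, 0.1, -0.3]
opening: 13.8
grasp_force: 20.0
shift [0.0009 0.0046 0.0609] turn [-0.1 -0.  -0.4] j6~ -0.13
shift [0.0009 0.0046 0.0609] turn [-1.000e-01  2.000e-01  1.796e+02] j6~ 3.01
shift [0.0009 0.0046 0.0969] turn [-0.1 -0.  -0.4] j6~ -0.13
shift [0.0009 0.0046 0.0969] turn [-1.000e-01  2.000e-01  1.796e+02] j6~ 3.01
```

```bash
python3 -m jog '[[[0.05,0.001,0.0066,0.03,0,0,-0.4],[0.05,0.001,0.0066,0.055,0,0,-0.4],[0.05,0.001,0.0066,0.061,0,0,-0.4],[0.05,0.001,0.0066,0.061,0,0,-0.4],[0.05,0.001,0.0066,0.061,0,0,-0.4]]]'
python3 -c "
from h import *
robot.camera('wrist')
plan([418.6,-389.9,24],-35.3)"
```

```text
clock: 17.42
position: [419.5, -390.2, 61.5]
eef_rot: [-2.789, -1.445, 0.0]
contact_force: [0.6, -0.3, 1.0]
opening: 13.2
grasp_force: 20.0
shift [-0.     -0.0018  0.0386] turn [0.1 0.  0.1] j6~ -0.13
shift [-0.     -0.0018  0.0386] turn [  -0.     0.2 -179.9] j6~ 3.01
```

```bash
python3 -m jog '[[[0.05,0,-0.0015,0.015,0,0,0],[0.05,0,-0.0015,0.028,0,0,0],[0.05,0,-0.0015,0.036,0,0,0],[0.05,0,-0.0015,0.0386,0,0,0],[0.05,0,-0.0015,0.0386,0,0,0],[0.22,0,-0.0015,0.0386,0,0,0],[0.22,0,-0.0015,0.0386,0,0,0],[0.22,0,-0.0015,0.0386,0,0,0]]]' && python3 -m jog '[[[0.22,0,0,0,0,0,0],[0.22,0,0,-0.03,0,0,0],[0.22,0,0,-0.07,0,0,0],[0.22,0,0,-0.11,0,0,0],[0.22,0,0,-0.15,0,0,0],[0.22,0,0,-0.15,0,0,0]]]'
python3 - <<'E'
from h import *
a=np.radians(54.7); yv=np.array([np.cos(a),np.sin(a)]); xv=np.array([yv[1],-yv[0]])
for c in ("top","wrist"):
    im,d,X=cloud(c)
    if c=="wrist": save(im,"w7")
    for l in ("pencil","wrench"):
      for r in robot.cut_out(c,l)[:1]:
        Q=X[r["region"]&~np.isnan(X[...,0])]; L=np.c_[(Q[:,:2]-[447.5,-399.3])@xv,(Q[:,:2]-[447.5,-399.3])@yv,Q[:,2]]
        L=L[(abs(L[:,0])<42)&(abs(L[:,1])<122)]
        if len(L)>9: print(c,l,r["conf"],np.percentile(L,[2,50,98],axis=0).round(1).tolist())
plan([585.6,-392.7,200],54.7)
E
```

```text
clock: 18.13
position: [418.5, -390.0, 23.5]
eef_rot: [2.788, 1.445, 0.001]
contact_force: [0.0, 0.2, -0.1]
opening: 20.6
grasp_force: 0.0
clock: 18.63
position: [421.3, -393.1, 183.6]
eef_rot: [2.774, 1.438, 0.007]
contact_force: [0.5, -1.3, 1.5]
opening: 20.3
grasp_force: 0.0
top pencil 0.76 [[-35.5, -8.0, 11.2], [-28.6, 34.6, 18.9], [-21.3, 75.3, 22.7]]
top wrench 0.87 [[-5.5, -12.1, 14.4], [4.1, 49.5, 18.9], [13.7, 108.0, 22.8]]
wrist pencil 0.56 [[-35.3, -73.8, 15.9], [-28.7, 8.5, 19.6], [-22.0, 73.7, 21.1]]
wrist wrench 0.76 [[-14.8, -103.2, 11.8], [3.8, 28.2, 19.5], [18.9, 107.4, 21.1]]
shift [ 0.0938  0.1397 -0.0304] turn [ -0.2  -0.3 -89.9] j6~ -1.55
shift [ 0.0938  0.1397 -0.0304] turn [-0.3  0.2 90.1] j6~ 1.6
```

View pics/w7.png

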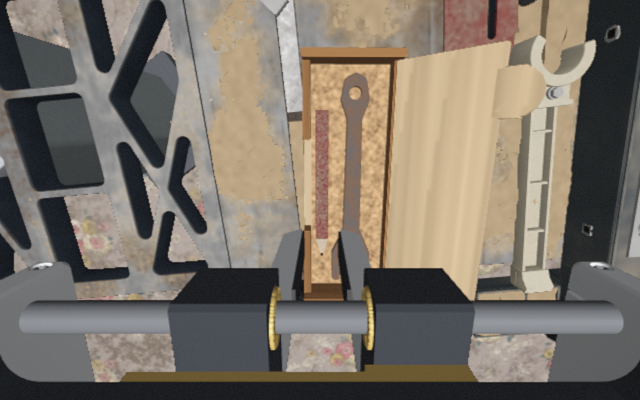

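```bash
python3 -m jog '[[[0.75,0.01,0.02,-0.03,0,0,-7],[0.75,0.02,0.04,-0.03,0,0,-14],[0.75,0.03,0.06,-0.03,0,0,-21],[0.75,0.05,0.08,-0.03,0,0,-28],[0.75,0.06,0.1,-0.03,0,0,-35],[0.75,0.08,0.12,-0.03,0,0,-42],[0.75,0.0938,0.1397,-0.0304,0,0,-49],[0.75,0.0938,0.1397,-0.0304,0,0,-56],[0.75,0.0938,0.1397,-0.0304,0,0,-63],[0.75,0.0938,0.1397,-0.0304,0,0,-70]]]' && python3 -m jog '[[[0.75,0,0,0,0,0,-7],[0.75,0,0,0,0,0,-14],[0.75,0,0,0,0,0,-19.9],[0.75,0,0,0,0,0,-19.9],[0.75,0,0,0,0,0,-19.9]]]'
python3 - <<'E'
from h import *
for c in ("scene","top","wrist"):
    im,d,X=cloud(c)
    for r in robot.place_of(c,"flap_tab")[:1]:
        u,v=np.round(r["point"]).astype(int); print(c,r["conf"],u,v,X[v,u].round(1))
plan([585.6,-392.7,121],54.7)
E
```

```text
clock: 19.77
position: [586.3, -392.8, 199.6]
eef_rot: [-1.444, -2.784, -0.002]
contact_force: [-0.9, 0.3, -0.5]
opening: 70.6
grasp_force: 0.0
clock: 20.18
position: [585.9, -393.2, 201.0]
eef_rot: [-0.956, -2.989, -0.002]
contact_force: [-0.3, -0.4, 0.8]
opening: 70.5
grasp_force: 0.0
scene 0.85 369 205 [ 588.3 -383.3  114.8]
top 0.92 403 179 [ 590.5 -393.3  126. ]
wrist 0.84 323 215 [ 589.1 -394.1  125. ]
shift [0.001  0.0002 0.082 ] turn [ 0. -0. -0.] j6~ -1.55
shift [0.001  0.0002 0.082 ] turn [ -0.  -0. 180.] j6~ 1.6
```

```bash
python3 -m jog '[[[0.75,0.001,0,0.03,0,0,0],[0.75,0.001,0,0.06,0,0,0],[0.75,0.001,0,0.077,0,0,0],[0.6,0.001,0,0.079,0,0,0],[0.3,0.001,0,0.079,0,0,0],[0.3,0.001,0,0.079,0,0,0],[0.3,0.001,0,0.079,0,0,0],[0.3,0.001,0,0.079,0,0,0],[0.3,0.001,0,0.079,0,0,0],[0.3,0.001,0,0.079,0,0,0]]]' 12 && python3 -m jog '[[[0.3,0,0,0,0,0,0],[0.3,0,0,0,0,0,0]]]' && python3 -m jog '[[[0.3,0.0136,0,-0.0088,0,0,0],[0.3,0.0283,0,-0.0155,0,0,0],[0.3,0.0439,0,-0.02,0,0,0],[0.3,0.06,0,-0.022,0,0,0],[0.3,0.0761,0,-0.0216,0,0,0],[0.3,0.0921,0,-0.0188,0,0,0],[0.3,0.1074,0,-0.0137,0,0,0],[0.3,0.1218,0,-0.0063,0,0,0],[0.3,0.135,0,0.0032,0,0,0],[0.3,0.1466,0,0.0145,0,0,0]]]'
python3 - <<'E'
from h import *
im,d,X=cloud("scene"); save(cv2.resize(im[150:320,220:440],(770,595)),"s8")
for c in ("scene","top","wrist"):
    if c!="scene": im,d,X=cloud(c)
    for r in robot.place_of(c,"flap_tab")[:1]:
        u,v=np.round(r["point"]).astype(int); print(c,r["conf"],u,v,X[v,u].round(1))
E
```

```text
clock: 21.32
position: [586.5, -393.2, 126.2]
eef_rot: [0.951, 2.991, -0.001]
contact_force: [0.0, 0.6, 3.2]
opening: 34.6
grasp_force: 12.0
clock: 21.48
position: [586.5, -393.2, 126.1]
eef_rot: [0.951, 2.991, -0.001]
contact_force: [0.4, 0.6, 5.6]
opening: 34.6
grasp_force: 12.1
clock: 22.32
position: [465.4, -307.1, 111.2]
eef_rot: [0.952, 2.993, 0.001]
contact_force: [-0.2, 2.3, 2.6]
opening: 35.7
grasp_force: 12.0
scene 0.55 310 206 [ 449.8 -332.3  127.7]
wrist 0.73 322 249 [ 465.1 -307.   108.5]
```

View pics/s8.png

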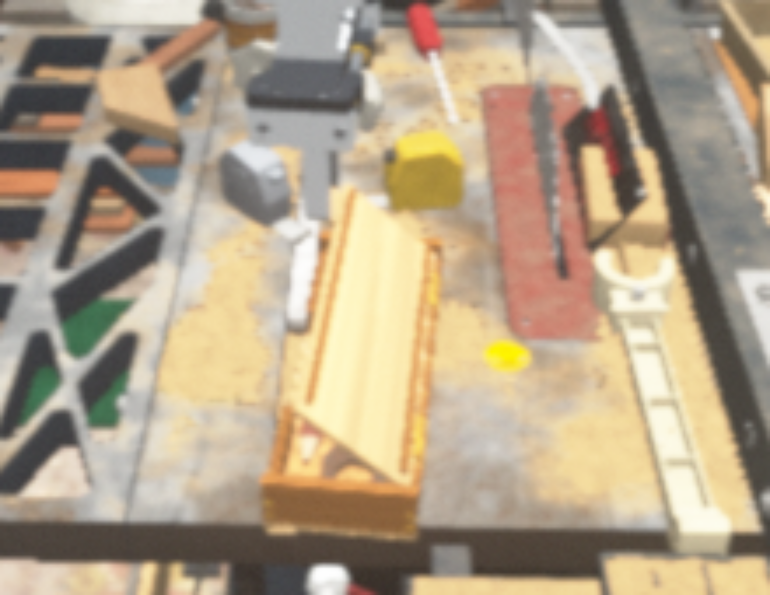

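```bash
python3 -m jog '[[[0.3,0.0097,0,0.0129,0,0,0],[0.3,0.0174,0,0.0271,0,0,0],[0.3,0.023,0,0.0424,0,0,0],[0.3,0.0261,0,0.0582,0,0,0],[0.3,0.0269,0,0.0744,0,0,0],[0.3,0.0269,0,0.0765,0,0,0],[0.3,0.0269,0,0.0765,0,0,0]]]' && python3 -m jog '[[[0.75,0,0,0,0,0,0],[0.75,0,0,0,0,0,0],[0.75,0,0,0,0,0,0],[0.75,0,0,0,0,0,0],[0.75,0,0,-0.02,0,0,0],[0.75,0,0,-0.06,0,0,0],[0.75,0,0,-0.1,0,0,0],[0.75,0.02,0.04,-0.12,0,0,0],[0.75,0.03,0.07,-0.12,0,0,0],[0.75,0.03,0.07,-0.12,0,0,0]]]'
cat > flap.py <<'E'
from h import *
a=np.radians(54.7); yv=np.array([np.cos(a),np.sin(a)]); xv=np.array([yv[1],-yv[0]])
for c in ("top","scene"):
    im,d,X=cloud(c); Q=X.reshape(-1,3); Q=Q[~np.isnan(Q[:,0])]
    L=np.c_[(Q[:,:2]-[447.5,-399.3])@xv,(Q[:,:2]-[447.5,-399.3])@yv,Q[:,2]]
    k=(L[:,0]>-40)&(L[:,0]<26)&(abs(L[:,1])<115)&(L[:,2]<90); W=L[k]
    z=np.median(W[:,2]); W=W[abs(W[:,2]-z)<15]
    A=np.c_[W[:,:2],np.ones(len(W))]; s=np.linalg.lstsq(A,W[:,2],rcond=None)[0]; print(c,"flap angle",-s[0],"z centre",s[2],len(W))
    t=(L[:,0]<-52)&(L[:,0]>-72)&(abs(L[:,1]-85)<14); print("tab z",np.median(L[t,2]))
E
python3 flap.py
```

```text
clock: 23.2
position: [445.6, -293.0, 34.0]
eef_rot: [0.952, 2.991, 0.001]
contact_force: [2.0, 1.9, 2.7]
opening: 35.6
grasp_force: 12.0
clock: 24.03
position: [462.1, -214.2, 156.0]
eef_rot: [0.944, 2.991, 0.003]
contact_force: [0.2, -0.1, 0.8]
opening: 70.1
grasp_force: 0.0
top flap angle -0.0019880389775131105 z centre 38.02540717359186 2256
tab z 287.2442820628864
scene flap angle -0.001686609743710088 z centre 37.02241974187176 1773
tab z 263.1348644401478
```

```bash
python3 -c "
from h import *
plan([600,-215,150],66)"
```

```text
shift [-0.1129  0.0827  0.0034] turn [ -0.    0.  -11.2] j6~ -1.5
shift [-0.1129  0.0827  0.0034] turn [1.000e-01 1.000e-01 1.688e+02] j6~ 1.65
```

```bash
python3 -m jog '[[[0.75,-0.03,0.02,0,0,0,-4],[0.75,-0.06,0.045,0,0,0,-8],[0.75,-0.09,0.065,0,0,0,-11],[0.75,-0.113,0.083,0,0,0,-11],[0.75,-0.113,0.083,0,0,0,-11],[0.75,-0.113,0.083,0,0,0,-11]]]'
python3 - <<'E'
from h import *
for c in ("top","scene","wrist"):
    im,d,X=cloud(c)
    for r in robot.cut_out(c,"tape")[:2]:
        Q=X[r["region"]&~np.isnan(X[...,0])&(X[...,2]>25)&(X[...,2]<70)]
        if len(Q)<30: continue
        rc=cv2.minAreaRect(Q[:,:2].astype(np.float32)); print(c,round(r["conf"],2),np.round(rc[0]),np.round(rc[1]),round(rc[2],1),im[r["region"]].mean(0).round(),"top z",np.percentile(Q[:,2],[50,90]).round(1))
        T=Q[Q[:,2]>50]
        if len(T)>30: rc=cv2.minAreaRect(T[:,:2].astype(np.float32)); print("  top face",np.round(rc[0],1),np.round(rc[1],1),round(rc[2],1))
print(tool()[0])
E
```

```text
clock: 24.63
position: [599.9, -216.8, 150.3]
eef_rot: [-0.661, -3.067, -0.0]
contact_force: [-0.6, -0.2, -0.1]
opening: 70.5
grasp_force: 0.0
top 0.65 [ 484. -161.] [24. 44.] 3.8 [151. 154. 156.] top z [60.1 63.7]
  top face [ 484.6 -161.1] [23.7 44.2] 2.6
top 0.58 [ 591. -210.] [33. 30.] 73.0 [146. 135.  96.] top z [56.7 61.9]
  top face [ 590.8 -208.9] [31.  29.5] 68.7
scene 0.95 [ 477. -162.] [35. 65.] 15.1 [165. 162. 158.] top z [48.7 60.6]
  top face [ 479.  -168.4] [32.8 50.7] 11.0
scene 0.87 [ 606. -219.] [34. 65.] 68.4 [194. 170.  91.] top z [48.4 60.5]
  top face [ 603.9 -216.9] [32.4 60.1] 68.4
wrist 0.94 [ 479. -161.] [33. 66.] 13.2 [155. 156. 158.] top z [60.1 63.3]
  top face [ 478.7 -162.4] [32.4 63.1] 13.2
wrist 0.57 [ 607. -216.] [32. 66.] 68.6 [178. 161. 105.] top z [60.1 63.2]
  top face [ 606.1 -215.8] [32.  63.4] 68.6
[ 599.1245167  -216.32338938  153.75545625]
```

```bash
python3 -c "
from h import *
plan([606.5,-216.5,36],68.6)"
```

```text
shift [-0.0067  0.0029  0.1178] turn [-0.  0. -3.] j6~ -1.54
shift [-0.0067  0.0029  0.1178] turn [  0.   0. 177.] j6~ 1.6
```

```bash
python3 -m jog '[[[0.75,-0.0067,0.0029,0.02,0,0,-3],[0.75,-0.0067,0.0029,0.055,0,0,-3],[0.75,-0.0067,0.0029,0.09,0,0,-3],[0.75,-0.0067,0.0029,0.11,0,0,-3],[0.75,-0.0067,0.0029,0.116,0,0,-3],[0.5,-0.0067,0.0029,0.116,0,0,-3],[0.2,-0.0067,0.0029,0.116,0,0,-3],[0.2,-0.0067,0.0029,0.116,0,0,-3],[0.2,-0.0067,0.0029,0.116,0,0,-3],[0.2,-0.0067,0.0029,0.116,0,0,-3]]]' 25 && python3 -m jog '[[[0.2,0,0,0,0,0,0],[0.2,0,0,0,0,0,0],[0.2,0,0,0,0,0,0],[0.2,0,0,-0.03,0,0,0],[0.2,0,0,-0.07,0,0,0],[0.2,0,0,-0.1,0,0,0],[0.2,0,0,-0.1,0,0,0]]]'
python3 - <<'E'
from h import *
a=np.radians(54.7); yv=np.array([np.cos(a),np.sin(a)]); xv=np.array([yv[1],-yv[0]])
t=np.array([447.5,-399.3])-7*xv; print(t); plan([t[0],t[1],136],-35.3)
E
```

```text
clock: 25.77
position: [608.6, -216.4, 39.4]
eef_rot: [0.58, 3.084, -0.001]
contact_force: [0.5, 0.1, -0.9]
opening: 40.7
grasp_force: 0.0
clock: 26.35
position: [610.9, -217.4, 145.4]
eef_rot: [0.578, 3.074, -0.005]
contact_force: [0.8, -1.4, -1.4]
opening: 31.8
grasp_force: 24.9
[ 441.78703687 -395.25499663]
shift [ 0.0931 -0.2272  0.0083] turn [  0.7   0.6 104. ] j6~ -0.11
shift [ 0.0931 -0.2272  0.0083] turn [ -0.5   0.6 -76. ] j6~ 3.03
```

```bash
python3 -m jog '[[[0.2,0.009,-0.023,0,0,0,7],[0.2,0.019,-0.046,0,0,0,14],[0.2,0.028,-0.068,0,0,0,21],[0.2,0.037,-0.091,0,0,0,28],[0.2,0.047,-0.114,0,0,0,35],[0.2,0.056,-0.137,0,0,0,42],[0.2,0.065,-0.16,0,0,0,49],[0.2,0.075,-0.183,0,0,0,56],[0.2,0.084,-0.205,0,0,0,63],[0.2,0.0931,-0.2272,0,0,0,70]]]' && python3 -m jog '[[[0.2,0,0,0,0,0,7],[0.2,0,0,0,0,0,14],[0.2,0,0,0,0,0,21],[0.2,0,0,0,0,0,28],[0.2,0,0,0,0,0,34],[0.2,0,0,0,0,0,34],[0.2,0,0,0,0,0,34]]]'
python3 - <<'E'
from h import *
im,d,X=cloud("scene")
for r in robot.cut_out("scene","tape")[:2]:
    Q=X[r["region"]&~np.isnan(X[...,0])]; print(r["conf"],np.percentile(Q,[3,50,97],axis=0).round().tolist())
print(tool()[0]); plan([441.8,-395.3,79.5],-35.3)
E
```

```text
clock: 27.18
position: [436.5, -393.7, 134.8]
eef_rot: [-2.251, -2.187, -0.001]
contact_force: [0.3, -0.7, -2.7]
opening: 31.9
grasp_force: 24.9
clock: 27.77
position: [437.6, -393.1, 135.4]
eef_rot: [-2.786, -1.446, 0.001]
contact_force: [-0.1, -0.0, -1.9]
opening: 32.2
grasp_force: 24.9
0.98 [[408.0, -427.0, 39.0], [425.0, -414.0, 142.0], [456.0, -332.0, 159.0]]
0.55 [[458.0, -196.0, 3.0], [472.0, -177.0, 37.0], [495.0, -140.0, 61.0]]
[ 437.82240975 -393.35892393  136.08173785]
shift [0.0007 0.0045 0.0566] turn [-0.1 -0.   0.1] j6~ -0.11
shift [0.0007 0.0045 0.0566] turn [ 0.000e+00 -1.000e-01 -1.799e+02] j6~ 3.03
```

```bash
python3 -m jog '[[[0.2,0.0007,0.0045,0.02,0,0,0],[0.2,0.0007,0.0045,0.04,0,0,0],[0.2,0.0007,0.0045,0.05,0,0,0],[0.2,0.0007,0.0045,0.055,0,0,0],[0.2,0.0007,0.0045,0.0575,0,0,0],[0.2,0.0007,0.0045,0.0575,0,0,0],[0.2,0.0007,0.0045,0.0575,0,0,0]]]'; python3 -c "
from h import *
im,d,X=cloud('scene');save(cv2.resize(im[170:310,240:400],(680,595)),'s10')
print(robot.get_state()['contact_force'],tool()[0])"
```

```text
clock: 28.45
position: [442.6, -396.2, 80.7]
eef_rot: [2.789, 1.443, 0.001]
contact_force: [0.2, -0.4, -0.9]
opening: 32.1
grasp_force: 24.9
[ 0.48183627  0.4841073  -2.07091487] [ 442.72186567 -396.33983162   80.95208021]
```

View pics/s10.png

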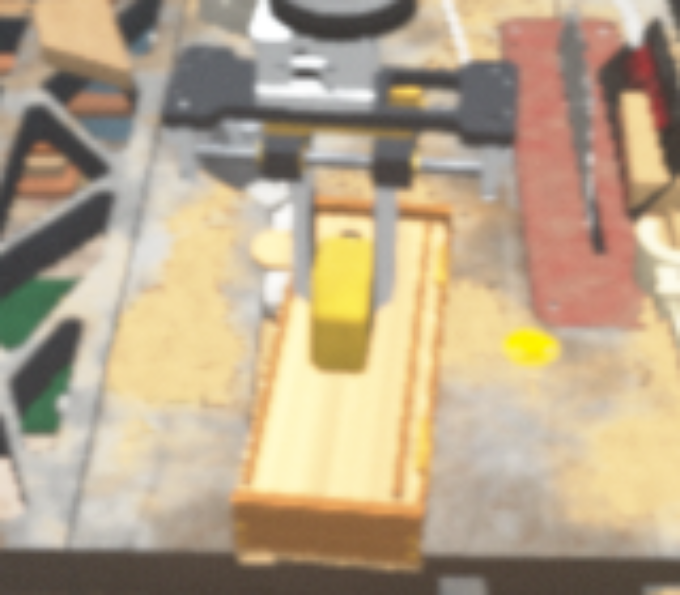

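```bash
python3 -m jog '[[[0.2,0,0,0.001,0,0,0],[0.2,0,0,0.002,0,0,0],[0.2,0,0,0.002,0,0,0],[0.2,0,0,0.002,0,0,0]]]'; python3 -m jog '[[[0.2,0,0,0.001,0,0,0],[0.2,0,0,0.0015,0,0,0],[0.2,0,0,0.0015,0,0,0],[0.2,0,0,0.0015,0,0,0]]]'
```

```text
clock: 28.83
position: [442.2, -395.8, 77.8]
eef_rot: [2.79, 1.443, 0.0]
contact_force: [-0.5, 0.3, -3.2]
opening: 32.0
grasp_force: 24.9
clock: 29.17
position: [442.3, -395.8, 76.5]
eef_rot: [2.79, 1.443, 0.0]
contact_force: [-0.1, 1.3, -0.5]
opening: 31.8
grasp_force: 24.9
```

```bash
python3 -m jog '[[[0.35,0,0,0.0003,0,0,0],[0.4,0,0,0.0003,0,0,0],[0.5,0,0,0.0003,0,0,0],[0.6,0,0,0.0003,0,0,0],[0.6,0,0,0,0,0,0],[0.6,0,0,-0.02,0,0,0],[0.6,0,0,-0.06,0,0,0],[0.6,0,0,-0.1,0,0,0],[0.6,0,0,-0.14,0,0,0],[0.6,0,0,-0.14,0,0,0]]]'; python3 -m jog '[[[0.6,0.03,-0.03,0,0,0,0],[0.6,0.06,-0.06,0,0,0,0],[0.6,0.09,-0.09,0,0,0,0],[0.6,0.12,-0.12,0,0,0,0],[0.6,0.12,-0.12,0,0,0,0],[0.6,0.12,-0.12,0,0,0,0]]]'
python3 flap.py
python3 - <<'E'
from h import *
a=np.radians(54.7); yv=np.array([np.cos(a),np.sin(a)]); xv=np.array([yv[1],-yv[0]])
for c in ("top","scene"):
    im,d,X=cloud(c)
    for r in robot.cut_out(c,"tape")[:2]:
        Q=X[r["region"]&~np.isnan(X[...,0])]; L=np.c_[(Q[:,:2]-[447.5,-399.3])@xv,(Q[:,:2]-[447.5,-399.3])@yv,Q[:,2]]
        print(c,r["conf"],np.percentile(L,[3,50,97],axis=0).round(1).tolist())
        T=L[(L[:,2]>93)&(abs(L[:,0])<60)]
        if len(T)>30: print("  top face",cv2.minAreaRect(T[:,:2].astype(np.float32)),np.linalg.lstsq(np.c_[T[:,:2],np.ones(len(T))],T[:,2],rcond=None)[0].round(3))
E
```

```text
clock: 30.0
position: [444.9, -398.6, 227.1]
eef_rot: [2.775, 1.435, 0.008]
contact_force: [-0.2, -1.2, 2.3]
opening: 56.6
grasp_force: 0.0
clock: 30.5
position: [413.5, -226.9, 216.7]
eef_rot: [2.787, 1.447, 0.001]
contact_force: [0.4, -0.4, 0.1]
opening: 56.8
grasp_force: 0.0
top flap angle 0.003931883253737403 z centre 38.400659104430886 1883
tab z 348.73022009888
scene flap angle -0.0038622987581711484 z centre 37.27660195148257 1343
tab z 310.80814180983873
top 0.95 [[-22.1, -27.7, 38.7], [-7.9, 9.5, 92.9], [9.0, 56.8, 102.4]]
  top face ((-13.278617858886719, 33.45655822753906), (36.996341705322266, 117.45304870605469), 12.631793022155762) [-0.735  0.741 95.36 ]
top 0.65 [[-144.5, 180.5, 0.1], [-125.9, 229.8, 58.4], [-105.2, 246.4, 588.3]]
scene 0.94 [[-19.6, -35.1, 46.2], [-4.6, -28.1, 85.5], [10.3, 12.9, 99.9]]
  top face ((-4.350872039794922, -3.5671253204345703), (29.43515396118164, 43.41770553588867), 0.4294918477535248) [-1.700e-02  1.400e-02  9.775e+01]
scene 0.7 [[-142.0, 180.8, 2.1], [-106.7, 196.7, 34.0], [-75.6, 219.9, 61.4]]
```

```bash
python3 -c "
from rig import robot
print(robot.hand_in())"
```

```text
the job is handed in; nothing more can be done
None
```

The job is handed in, though no verdict came back: my last measurements show the wrench and pencil flat in the lower tier, the flap shut (within about 0.004 rad) and the tape standing upright between the rails. The arm never went near the bystanders, and the clock stood at about 31 s of the 72 s allowed.

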